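# Clear the bench block and hold a bed slat out at the mark

## Task

Pick up the scraper block and, with it rather than your fingers, wipe the four loose steel chips off the top of the bench block while the wooden slat stays where it is, then set the scraper back on the bench. Then slide the slat straight out over the block's outer end, without lifting it off the block, until its end is level with the tip of the pointer gauge, and hold it there flat on the block so it cannot tip: finish while still holding it. Leave everything else on the bench where it is.

Things in the scene. Friction and masses are not known exactly. Their poses are not given: they have to be found in the camera images.
- block: fixed bench block, dark steel top on a grey base, 120 mm wide (its x) by 380 mm long (its y) by 60 mm high, standing on the bench. Origin: centre of its underside. Its outer end, over which the slat goes, is the -y end; its flat top is 60 mm above the bench. A shallow fixed tray, 22 mm high, stands on the bench below that end and catches what is wiped off it
- block_edge (a point): middle of the block's top edge at its outer (-y) end; axes as the block's
- slat_mid (a point): centre (half-way up) of the loose wooden slat, 50 mm wide (its x) by 260 mm long (its y) by 20 mm thick, about 0.22 kg, balanced about its middle. It lies flat on the block, lengthwise, its outer (-y) end well back from the block's outer end, with the chips between; its rear end juts about 30 mm past the block's rear end. Once its middle is beyond the block's end it tips unless held
- slat_end (a point): centre of the slat's outer (-y) end face, 130 mm from its middle
- pointer_tip (a point): sharp tip of the fixed pointer gauge, the mark: a thin steel rod at 72 mm height pointing level (its -x) from a 118 mm high post towards the slat's path, its tip 50 mm to the +x side of the block's centre line, so 25 mm clear of a centred slat, 145 to 170 mm beyond the block's outer end. Axes parallel to the block's; the post stands 60 mm from the tip to +x on a round 48 mm foot
- scraper_mid (a point): centre (half-way up) of the scraper block, standing upright on the bench: a steel foot 100 mm wide (its x), 24 mm thick (its y), 30 mm high, under a wooden grip 62 mm wide and 22 mm thick that reaches up to 86 mm above the foot's underside; the centre is 43 mm above the underside. 0.2 kg
- chip0: loose steel chip (20 x 13 x 8 mm, 13 g) on the block's top, within 40 mm of its centre line and 22 to 85 mm from its outer end. Origin: centre of its underside
- chip1: loose steel chip (disc, 18 across, 8 thick mm, 13 g) on the block's top, within 40 mm of its centre line and 22 to 85 mm from its outer end. Origin: centre of its underside
- chip2: loose steel chip (14 x 14 x 9 mm, 13 g) on the block's top, within 40 mm of its centre line and 22 to 85 mm from its outer end. Origin: centre of its underside
- chip3: loose steel chip (24 x 10 x 8 mm, 13 g) on the block's top, within 40 mm of its centre line and 22 to 85 mm from its outer end. Origin: centre of its underside
- jar: bystander, loose: glass jar with a steel cap, 60 mm across, 85 mm high; to be left alone
- bearing: bystander, loose: steel bearing ring, 72 mm across, 24 mm high; to be left alone
- screwdriver: bystander, loose: screwdriver, 170 mm long, lying along the block's +x side; to be left alone
- wrench: bystander, loose: wrench, 190 mm long, lying beyond the block; to be left alone
- piston: bystander, loose: aluminium piston, 80 mm across, 60 mm high; to be left alone
- spray_can: bystander, loose: white can, 60 mm across, 130 mm high; to be left alone
- hammer: bystander, loose: hammer, 280 mm long, at the left side; to be left alone
Not all that is in view belongs to the job. What is shaped like the part that bears scraper_mid but green is not meant. What is shaped like the part that bears pointer_tip but orange is not meant.

How it is judged:
By the outcome, as a careful person would: the job done as asked, in the order asked, and still so for the second after the job is handed in, while the arm keeps its last pose, push and grip.
It also fails if it takes over 67 s, if anything falls off the work surface, if the arm or the gripper's body presses on something with over 40 N, if the wrist force passes 120 N, or if a joint passes its speed limit or range.

## Robot

A 7-joint arm with a two-finger parallel gripper is mounted at the origin on the work surface. World frame = base frame: x ahead of the robot, y to its left, z up, the work surface at z = 0. Lengths are in m, angles in rad, forces in N, time in s.
With the tool pointing down it reaches from about 0.4 to 0.875 m from the base axis. Payload 19.3 kg.
Tool frame: the origin (TCP) lies midway between the tips of the shut fingers; the grasp point (between the pads) lies 19 mm behind it (bot.pinch_z is the distance from the TCP to the grasp point, in m); z points along the fingers, y is the direction in which the jaws open and shut (so a half turn about z gives the same grasp; the last joint's range is limited). The gripper opens to 85 mm and grips with 20 to 120 N. Pads are 22 mm wide; open, the fingers measure 114 mm over their backs; the gripper's body (76 mm by 85 mm) begins 54 mm behind the grasp point. The pads swing forward as they close: fully open they stand 13 mm farther back than shut.
Start: joints at [-1.292, 0.521, -0.036, 1.599, 0.021, 1.021, -0.113], TCP at [0.214, 0.587, 0.231] pointing down, gripper open.
Joint ranges: [-2.91, 2.91], [-0.3, 2.13], [-1.5, 1.42], [0.17, 2.43], [-1.26, 4.41], [0.16, 1.93], [-2.52, 2.52]. Speed limits (rad/s): [1.89, 1.89, 2.39, 2.39, 3.01, 3.01, 3.01].

## Interface

Orientations are given as [roll, pitch, yaw] about the fixed x, y, z axes, in that order (R = Rz(yaw) Ry(pitch) Rx(roll)).
In Python, from workcell import bot gives the robot as it stands. The module is installed in compiled form; this text tells all that it offers.
- The arm moves only by the tool move_arm, never from a script. Its argument "moves" is text: rows parted by semicolons, each of 4 numbers parted by spaces: the shift along the tool's x, y, z in mm, then the turn about the tool's z in rad. In form: dx dy dz yaw; .... A call has exactly 10 rows; each row is the pose to reach, as a shift and turn from the pose commanded when the call began, along the tool's axes at that moment; what a row does not reach only later rows make up. A row lasts 1/12 s, in which the tool goes at most 41.7 mm and 7.16 degrees, less where a joint would pass 70% of its speed; a pose out of reach is approached as far as the arm can. A call with a gripper value outside its range is refused whole. "grip" is the opening, from 0 (shut) to 1 (fully open), set as the call begins (left out, the last holds). The fingers move at their own pace and stop on an object; "grip_force" is the grip in N (left out, the last holds). Time passes only in rows, so rows that repeat a pose let the fingers close, or fill a call up. It gives the time, the measured TCP pose, the force and the opening at its end, in the units of the state.
- bot.observe(): the state, without advancing time (a new reading comes with each control period).
- bot.grab_frame(name): name is "side" or "top" or "wrist"; returns a dict with "frame" (480x640x3 uint8, red, green, blue), "z_map" (480x640 float32, m along the optical axis (not along the pixel's ray), 0 where there is no reading), "K" (3x3 intrinsics, pixels), "eye" and "attitude" of the camera in the world. Camera axes: x right, y up, looking along -z (the intrinsics and any distortion apply to the point x, -y, -z); pixel columns grow to the right and rows downward; lengths in m; the calibration is good to about 2 mm. The wrist camera is an equidistant fisheye: a pixel r from the principal point sees the ray r / f radians off the axis. A picture is of the moment at which its call begins.
- bot.job_done(): hands the job in, once; it reports no verdict.
Trained networks look in a picture, given as the dict that the camera call returned (one of the last four; its "shot" number tells which), for a name from the list of things; names that differ only in an ending like _2 or _b are one class to them, and where a whole thing is asked for, a point or a joint stands for the part that bears it (a point fixed in the world has none). Each returns a list of dicts, best first, with "conf" (0 to 1); they miss things now and then, are a little off and sometimes report something else, mostly with a low value. They report only what shows in the picture. A call takes as long as a camera call. They do not tell look-alikes from the thing itself.
- bot.search_frame(picture, label): "at" ([column, row] in pixels, amid what is visible of it).
- bot.pinpoint(picture, label): "at" ([column, row] in pixels: a listed point, or the origin of a listed thing).
The state is a dict: "clock": time; "qpos": joint angles; "qd": joint speeds; "joint_efforts": joint torques, N m; "position": TCP position; "tool_rot": TCP orientation; "force": force on the tool from outside, world axes, zero at the start; "moment": the same for the moment, N m; "grip_width": finger opening in m.
Only numpy, scipy, OpenCV 4.12 (cv2) and the standard library are available. Lean on these libraries where they do the work, as an engineer would, in place of code of your own. Each camera call takes 0.05 s, during which the arm holds its last target. There are 200 camera calls.

## Working session

There is one attempt and no reset: what is moved stays moved. The work goes in short steps, Python scripts to look and compute and a tool call to move; the robot and the scene stay as the last step left them, time stands still between calls to the robot, and variables do not carry over. Pictures are saved under pics/ and viewed, about 8 in all and at most 12, crops included, and the job is handed in when it is done.

Besides the shell and the picture viewer there is one more tool, called as name(argument=value, ...) on one line, values as JSON. move_arm: Moves the arm, as the interface text tells. Its arguments: {"type":"object","properties":{"moves":{"type":"string"},"grip":{"type":"number"},"grip_force":{"type":"number"}},"required":["moves"]}

```bash
mkdir -p pics
cat > h.py <<'E'
import numpy as np, cv2
from workcell import bot
from scipy.spatial.transform import Rotation as Ro
def rot(a):
    a=np.array(a,float)
    return a if a.shape==(3,3) else (Ro.from_quat(a).as_matrix() if a.size==4 else Ro.from_euler('xyz',a).as_matrix())
def ray(p,uv):
    K=p['K'];x=(uv[0]-K[0,2])/K[0,0];y=(uv[1]-K[1,2])/K[1,1]
    if p.get('name')=='wrist':
        r=np.hypot(x,y);s=np.tan(r)/r if r>1e-6 else 1;x*=s;y*=s
    return rot(p['attitude'])@np.array([x,-y,-1.])
def atz(p,uv,z):
    d=ray(p,uv);e=np.array(p['eye']);return e+d*(z-e[2])/d[2]
def dep(p,uv):
    z=p['z_map'][int(round(uv[1])),int(round(uv[0]))];return np.array(p['eye'])+ray(p,uv)*z
def grab(n):
    p=bot.grab_frame(n);p['name']=n;return p
def save(p,f,crop=None,s=1):
    im=p['frame'][...,::-1]
    if crop: im=im[crop[1]:crop[3],crop[0]:crop[2]]
    cv2.imwrite(f,cv2.resize(im,None,fx=s,fy=s,interpolation=cv2.INTER_CUBIC))
E
cat > a.py <<'E'
from h import *
np.set_printoptions(precision=4,suppress=True)
print(bot.observe())
Z=dict(block_edge=.06,slat_mid=.07,slat_end=.07,pointer_tip=.072,scraper_mid=.043,chip0=.06,chip1=.06,chip2=.06,chip3=.06,block=0,jar=0,spray_can=0,piston=0,bearing=0)
for n in('top','side'):
    p=grab(n);save(p,f'pics/{n}0.png');print(n,p['K'],p['eye'],p['attitude'],p.keys())
    for k,z in Z.items():
        for r in bot.pinpoint(p,k)[:3]:
            print(k,round(r['conf'],2),np.round(r['at'],1),atz(p,r['at'],z),dep(p,r['at']))
E
python3 a.py
```

```text
{'clock': 0.0, 'qpos': array([-1.2922,  0.522 , -0.0363,  1.6   ,  0.0212,  1.0211, -0.1128]), 'qd': array([ 0.0004, -0.0004,  0.0014,  0.0009, -0.0007,  0.0018, -0.0009]), 'joint_efforts': array([  0.0013, -92.7086,   1.9808, -36.9954,   0.0179,   0.0078,
        -0.    ]), 'position': array([0.2135, 0.5871, 0.2308]), 'tool_rot': array([-3.1405,  0.0001,  2.7928]), 'force': array([ 0.1661,  0.8985, -0.0524]), 'moment': array([-0.0325, -0.0109, -0.0007]), 'grip_width': 0.0851863684926523}
top [[441.2215   0.     313.3402]
 [  0.     441.2215 239.431 ]
 [  0.       0.       1.    ]] [0.4169 0.016  1.1866] [ 0.1481 -0.0136 -1.5435] dict_keys(['frame', 'z_map', 'K', 'eye', 'attitude', 'shot', 'name'])
block_edge 0.55 [371.7 232.6] [ 0.6077 -0.1455  0.06  ] [ 0.6168 -0.1533  0.0057]
block_edge 0.54 [191.4 313.1] [0.3895 0.3061 0.06  ] [0.3901 0.2993 0.0863]
block_edge 0.29 [428.8 218.7] [ 0.6488 -0.2944  0.06  ] [ 0.6617 -0.3117 -0.0027]
slat_mid 0.81 [260.4 211.8] [0.6518 0.1438 0.07  ] [0.6497 0.1426 0.0804]
slat_end 0.58 [310.7 215.2] [0.6468 0.0139 0.07  ] [0.6454 0.0139 0.0767]
poin
[... 3563 characters left out ...]
 -0.1032  0.0695]
chip3 0.52 [353.1 251.9] [ 0.5969 -0.1055  0.06  ] [ 0.5953 -0.1066  0.0621]
chip3 0.51 [364.8 245.2] [ 0.6441 -0.1152  0.06  ] [ 0.6433 -0.1158  0.0611]
block 0.98 [324.3 233. ] [0.64   0.0539 0.    ] [0.5993 0.0185 0.0572]
jar 0.79 [290.5 275.5] [0.4281 0.0102 0.    ] [ 0.4087 -0.0107  0.0358]
jar 0.54 [363.4 349.1] [ 0.376  -0.3283  0.    ] [ 0.3669 -0.334   0.0183]
spray_can 0.91 [446.3 361.4] [ 0.5003 -0.5236  0.    ] [ 0.4738 -0.5305  0.0442]
piston 0.58 [265.4 179.3] [0.7001 0.4082 0.    ] [0.6813 0.3861 0.0246]
bearing 0.57 [362.6 350. ] [ 0.3722 -0.3284  0.    ] [ 0.3589 -0.3368  0.0267]
bearing 0.42 [375.  220.4] [ 0.8056 -0.0383  0.    ] [ 0.8082 -0.0366 -0.0031]
```

Run:
```python
import cv2
im=cv2.imread('pics/top0.png'); cv2.imwrite('pics/top0c.png',cv2.resize(im[170:370,130:530],None,fx=2,fy=2,interpolation=cv2.INTER_CUBIC))
```

```text
(no output)
```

View pics/side0.png

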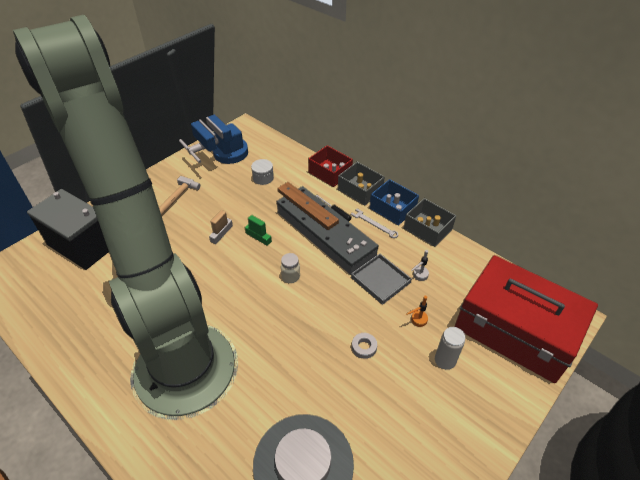

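View pics/top0c.png

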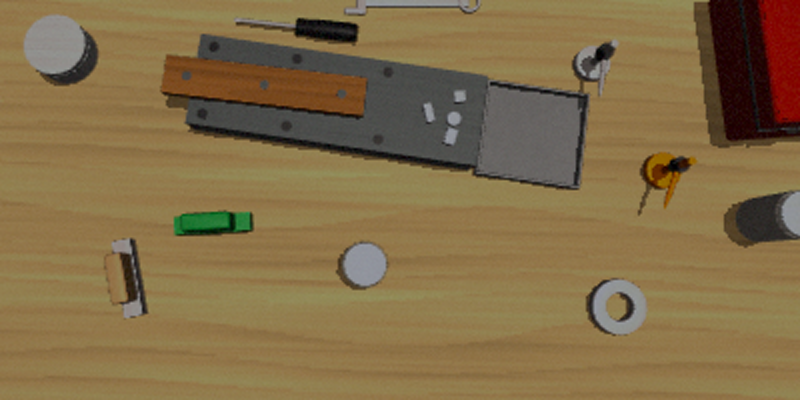

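```bash
cat > geo.py <<'E'
from h import *
np.set_printoptions(precision=4,suppress=True)
def cloud(p):
    v,u=np.mgrid[0:480,0:640];K=p['K'];x=(u-K[0,2])/K[0,0];y=(v-K[1,2])/K[1,1]
    if p['name']=='wrist':
        r=np.hypot(x,y)+1e-9;s=np.tan(np.minimum(r,1.4))/r;x=x*s;y=y*s
    d=np.stack([x,-y,-np.ones_like(x)],-1)*p['z_map'][...,None]
    P=d@rot(p['attitude']).T+np.array(p['eye']);P[p['z_map']<=0]=np.nan;return P
def rect(P,z0,z1,xy0,xy1):
    m=(P[...,2]>z0)&(P[...,2]<z1)&(P[...,0]>xy0[0])&(P[...,0]<xy1[0])&(P[...,1]>xy0[1])&(P[...,1]<xy1[1])
    q=P[m];r=cv2.minAreaRect(q[:,:2].astype(np.float32)*1000);return len(q),np.median(q[:,2]),r,cv2.boxPoints(r)
if __name__=='__main__':
  for n in('top','side'):
    p=grab(n);P=cloud(p);print(n)
    print('bench',np.nanmedian(P[(P[...,0]>.3)&(P[...,0]<.6)&(abs(P[...,1]+.2)<.05)][:,2]))
    print('block',rect(P,.05,.068,(.5,-.2),(.78,.3)))
    print('slat',rect(P,.074,.095,(.57,0),(.75,.3)))
    print('scraper',rect(P,.01,.1,(.33,.25),(.45,.37)))
    print('scr top',rect(P,.07,.1,(.33,.25),(.45,.37)))
    print('scr foot',rect(P,.022,.035,(.33,.25),(.45,.37)))
    print('post',rect(P,.08,.13,(.6,-.4),(.8,-.2)),'rod',rect(P,.06,.08,(.6,-.4),(.8,-.22)))
E
python3 geo.py
```

```text
top
bench 0.0007969965342713436
block (4907, np.float64(0.059927428481455935), ((639.771240234375, 61.19844055175781), (411.3825378417969, 121.59434509277344), 83.15571594238281), array([[ 554.8948, -135.7817],
       [ 675.6226, -150.2723],
       [ 724.6476,  258.1786],
       [ 603.9199,  272.6692]], dtype=float32))
slat (1951, np.float64(0.07967401831090815), ((649.4298095703125, 139.01788330078125), (259.5161437988281, 51.165225982666016), 84.83028411865234), array([[612.2593,  12.0928],
       [663.2163,   7.4825],
       [686.6003, 265.943 ],
       [635.6433, 270.5533]], dtype=float32))
scraper (561, np.float64(0.059406475377915324), ((400.53533935546875, 309.6797790527344), (99.5488510131836, 24.682479858398438), 13.639897346496582), array([[349.2544, 309.9352],
       [355.075 , 285.9488],
       [451.8163, 309.4243],
       [445.9957, 333.4107]], dtype=float32))
scr top (254, np.float64(0.08493651615488029), ((400.3922424316406, 309.792236328125), (61.76367950439453, 23.721446990966797), 14.380417823791504), array([[367.5323, 313.6116],
       [373.4237, 290.6334],
       
[... 2249 characters left out ...]
ray([[348.5571, 315.5804],
       [354.9334, 287.856 ],
       [452.5338, 310.3033],
       [446.1575, 338.0276]], dtype=float32))
post (50, np.float64(0.09442231329401463), ((697.3971557617188, -300.05523681640625), (30.13803482055664, 18.42079734802246), 26.259729385375977), array([[ 679.8082, -298.4625],
       [ 687.9584, -314.9822],
       [ 714.9861, -301.6479],
       [ 706.8359, -285.1282]], dtype=float32)) rod (48, np.float64(0.07429425787186172), ((681.0758056640625, -295.76007080078125), (68.23828125, 21.901580810546875), 2.1169626712799072), array([[ 646.5754, -286.0771],
       [ 647.3845, -307.9637],
       [ 715.5762, -305.4431],
       [ 714.7671, -283.5564]], dtype=float32))
```

```bash
cat > plan.py <<'E'
# usage: plan.py x y z yawdeg (mm, tool world yaw): shift in tool axes from the present pose
import sys
from h import *
def plan(t,yaw):
    s=bot.observe();R=rot(s['tool_rot']);d=R.T@(np.array(t)-s['position']*1000)
    y0=np.degrees(s['tool_rot'][2]);dy=(yaw-y0+180)%360-180
    print('shift',np.round(d,1),'turn rad',round(-np.radians(dy),3),'| pos',np.round(s['position']*1000,1),'rot',np.round(s['tool_rot'],3),'q',np.round(s['qpos'],2),'t',s['clock'],'F',np.round(s['force'],1),'w',round(s['grip_width'],4))
v=[float(a) for a in sys.argv[1:]]
plan(v[:3],v[3])
E
python3 plan.py 400.5 309.8 150 193.8;python3 plan.py 400.5 309.8 46 193.8
```

```text
shift [-270.5 -196.9   81.3] turn rad -0.59 | pos [213.6 587.3 231.3] rot [-3.141  0.     2.793] q [-1.29  0.52 -0.04  1.6   0.02  1.02 -0.11] t 1.6 F [ 0.8 -0.4 -0.1] w 0.0855
shift [-270.5 -196.9  185.3] turn rad -0.59 | pos [213.6 587.3 231.3] rot [-3.141  0.     2.793] q [-1.29  0.52 -0.04  1.6   0.02  1.02 -0.11] t 1.6 F [ 0.8 -0.4 -0.1] w 0.0855
```

move_arm(moves="-30 -22 5 -0.06; -60 -44 15 -0.13; -90 -66 25 -0.2; -120 -88 35 -0.27; -150 -110 45 -0.34; -180 -132 55 -0.41; -210 -154 65 -0.48; -240 -176 75 -0.55; -270.5 -197 81 -0.59; -270.5 -197 81 -0.59", grip=1)

```text
clock: 2.43
position: [0.4042, 0.3029, 0.1493]
tool_rot: [-3.138, -0.001, -2.906]
force: [0.5, -0.9, 0.0]
grip_width: 0.0857
```

```bash
python3 plan.py 400.5 309.8 46 193.8
python3 - <<'E'
from h import *
p=grab('wrist');save(p,'pics/w1.png');print(p['K'],p['eye'],p['attitude'])
for r in bot.pinpoint(p,'scraper_mid'):print(r,atz(p,r['at'],.043))
E
```

```text
shift [  1.9   7.9 103.2] turn rad -0.005 | pos [404.2 302.9 149.3] rot [-3.138e+00 -1.000e-03 -2.906e+00] q [-0.66  0.45 -0.13  1.98  0.09  0.72  0.96] t 2.4333 F [ 0.5 -0.9  0. ] w 0.0857
[[371.64829954   0.         318.96890986]
 [  0.         371.64829954 240.28958942]
 [  0.           0.           1.        ]] [0.33510728 0.28566783 0.292469  ] [-0.28545085  0.00276478  1.80602809]
{'at': [178.1, 293.7], 'conf': 0.82} [0.47404241 0.20582829 0.043     ]
```

View pics/w1.png

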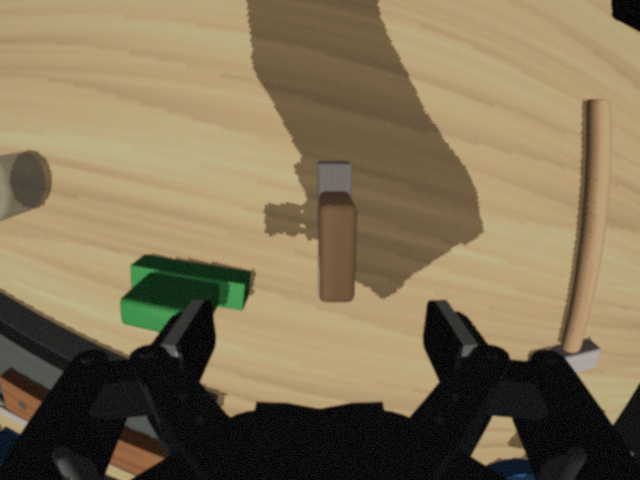

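```bash
python3 plan.py 400.5 309.8 46 193.8
python3 - <<'E'
from h import *
from geo import cloud,rect
p=grab('wrist');P=cloud(p);print(rect(P,.075,.1,(.33,.25),(.45,.37)))
E
```

```text
shift [  0.5   1.4 104.2] turn rad -0.003 | pos [401.3 308.6 150.2] rot [-3.141 -0.    -2.904] q [-0.67  0.45 -0.14  1.98  0.09  0.72  0.95] t 2.5333 F [-0.6  2.  -0.7] w 0.0856
(3526, np.float64(0.0862763050359631), ((400.2276306152344, 312.0553283691406), (60.69843292236328, 22.016557693481445), 13.8098726272583), array([[368.128 , 315.501 ],
       [373.3834, 294.1209],
       [432.3272, 308.6096],
       [427.0719, 329.9898]], dtype=float32))
```

move_arm(moves="0.5 2 20 0; 0.5 2.5 40 0; 0.5 2.5 60 0; 0.5 2.5 75 0; 0.5 2.5 88 0; 0.5 2.5 96 0; 0.5 2.5 102 0; 0.5 2.5 104 0; 0.5 2.5 104 0; 0.5 2.5 104 0")

```text
clock: 3.42
position: [0.3995, 0.3124, 0.0468]
tool_rot: [3.141, 0.001, -2.9]
force: [-0.4, -0.2, 0.6]
grip_width: 0.0853
```

move_arm(moves="0 0 0 0; 0 0 0 0; 0 0 0 0; 0 0 0 0; 0 0 0 0; 0 0 0 0; 0 0 0 0; 0 0 0 0; 0 0 0 0; 0 0 0 0", grip=0, grip_force=70)

```text
clock: 4.25
position: [0.3995, 0.3121, 0.0465]
tool_rot: [3.142, 0.0, -2.9]
force: [0.1, -0.3, 5.6]
grip_width: 0.0215
```

```bash
python3 plan.py 400.5 309.8 46 193.8; python3 plan.py 629.9 -21.6 230 173.2
```

```text
shift [-0.4 -2.5  0.5] turn rad 0.0 | pos [399.5 312.1  46.5] rot [ 3.142  0.    -2.9  ] q [-0.7   0.63 -0.11  2.03  0.14  0.49  0.9 ] t 4.25 F [ 0.1 -0.3  5.6] w 0.0215
shift [-144.1 -379.1 -183.5] turn rad 0.36 | pos [399.5 312.1  46.5] rot [ 3.142  0.    -2.9  ] q [-0.7   0.63 -0.11  2.03  0.14  0.49  0.9 ] t 4.25 F [ 0.1 -0.3  5.6] w 0.0215
```

move_arm(moves="0 0 -15 0; 0 0 -40 0; 0 0 -70 0; 0 -15 -100 0.03; 0 -40 -125 0.08; -15 -70 -145 0.13; -30 -100 -160 0.18; -45 -130 -170 0.23; -60 -160 -178 0.28; -75 -190 -183 0.33")

```text
clock: 5.08
position: [0.5185, 0.144, 0.2303]
tool_rot: [3.141, 0.001, 3.05]
force: [-0.0, 0.0, -2.1]
grip_width: 0.0215
```

```bash
python3 plan.py 629.6 -23.9 180 173.2
```

```text
shift [-125.9 -157.1   50.4] turn rad 0.027 | pos [518.5 144.  230.3] rot [3.141e+00 1.000e-03 3.050e+00] q [-0.37  0.38 -0.01  1.83  0.01  0.92  1.09] t 5.0833 F [-0.   0.  -2.1] w 0.0215
```

move_arm(moves="-17 -22 0 0; -34 -44 5 0.01; -51 -66 12 0.02; -68 -88 20 0.02; -85 -108 28 0.02; -100 -126 36 0.02; -112 -140 42 0.02; -118 -148 47 0.02; -120 -150 50 0.02; -120 -150 50 0.02")

```text
clock: 5.92
position: [0.6233, -0.0146, 0.1784]
tool_rot: [-3.142, -0.001, 3.032]
force: [0.6, 0.1, -3.3]
grip_width: 0.0212
```

```bash
python3 - <<'E'
from h import *
for n in('top','wrist'):
  p=grab(n);save(p,f'pics/{n}2.png',(300,170,480,270) if n=='top' else None,4 if n=='top' else 1)
from geo import cloud,rect
p=grab('wrist');P=cloud(p);print(rect(P,.04,.1,(.5,-.2),(.8,-.01)))
# chips
p=grab('top');P=cloud(p);m=((P[...,2]>.064)&(P[...,2]<.074)&(P[...,0]>.56)&(P[...,0]<.68)&(P[...,1]>-.14)&(P[...,1]<0)).astype(np.uint8)
n,l,st,c=cv2.connectedComponentsWithStats(m)
b=np.array([.1192,.9929]);a=np.array([.9929,-.1192])
for i in range(1,n):
  q=P[l==i][:,:2]-[.6153,-.143];print(st[i,4],np.round(1000*np.array([(q@a).min(),(q@a).max(),(q@b).min(),(q@b).max()])))
E
python3 plan.py 629.6 -23.9 180 173.2;python3 plan.py 629.6 -23.9 107.5 173.2
```

```text
(20128, np.float64(0.06057918280689767), ((623.5214233398438, -79.05371856689453), (126.92411041259766, 121.07817077636719), 83.16609954833984), array([[ 555.861 , -134.8613],
       [ 676.0789, -149.2685],
       [ 691.1818,  -23.2462],
       [ 570.9639,   -8.8389]], dtype=float32))
shift [-7.1 -9.9 -0.2] turn rad 0.011 | pos [623.6 -13.3 179.8] rot [3.141 0.    3.034] q [-0.09  0.58  0.02  1.66 -0.02  0.91  1.4 ] t 6.1167 F [ 0.1 -0.3 -3.9] w 0.0214
shift [ -7.  -10.   72.3] turn rad 0.011 | pos [623.6 -13.3 179.8] rot [3.141 0.    3.034] q [-0.09  0.58  0.02  1.66 -0.02  0.91  1.4 ] t 6.1167 F [ 0.1 -0.3 -3.9] w 0.0214
```

View pics/wrist2.png

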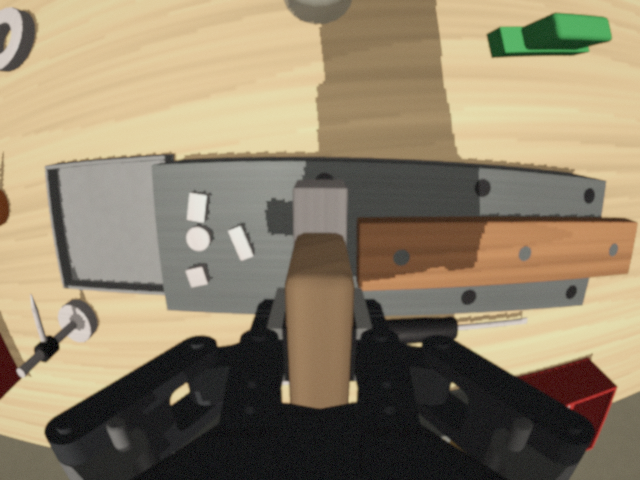

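move_arm(moves="-3 -4 5 0; -7 -10 15 0.01; -7 -10 25 0.01; -7 -10 36 0.01; -7 -10 48 0.01; -7 -10 58 0.01; -7 -10 66 0.01; -7 -10 70 0.01; -7 -10 72 0.01; -7 -10 72 0.01")

```text
clock: 6.95
position: [0.6297, -0.0252, 0.1072]
tool_rot: [3.142, -0.0, 3.023]
force: [0.2, 0.6, -2.5]
grip_width: 0.0213
```

```bash
python3 - <<'E'
from h import *
from geo import cloud
np.set_printoptions(precision=1,suppress=True)
p=grab('side');save(p,'pics/side3.png',(260,170,420,290),5)
E
python3 plan.py 612.7 -164.8 107.5 173.2
```

```text
shift [   0.5 -140.6   -0. ] turn rad -0.0 | pos [629.9 -25.2 107.5] rot [3.142 0.    3.023] q [-0.07  0.68  0.02  1.69 -0.02  0.78  1.41] t 7.0 F [-0.4  0.1 -1.7] w 0.0212
```

View pics/side3.png

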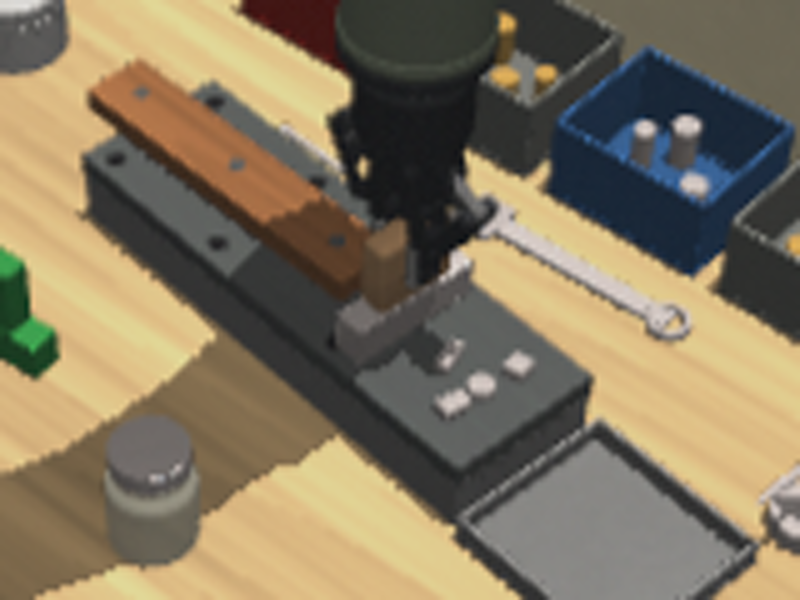

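move_arm(moves="0 -5 0 0; 0 -13 0 0; 0 -22 0 0; 0 -31 0 0; 0 -40 0 0; 0 -49 0 0; 0 -58 0 0; 0 -67 0 0; 0 -76 0 0; 0 -85 0 0")

```text
clock: 7.83
position: [0.6195, -0.1106, 0.1073]
tool_rot: [3.142, 0.0, 3.023]
force: [0.4, 0.3, -2.1]
grip_width: 0.0215
```

move_arm(moves="0 -8 0 0; 0 -16 0 0; 0 -24 0 0; 0 -32 0 0; 0 -40 0 0; 0 -48 0 0; 0 -54 0 0; 0 -59 0 0; 0 -59 0 0; 0 -59 0 0")

```text
clock: 8.67
position: [0.6126, -0.1683, 0.1073]
tool_rot: [3.141, -0.0, 3.023]
force: [0.5, 0.6, -2.3]
grip_width: 0.0213
```

```bash
python3 - <<'E'
from h import *
p=grab('side');save(p,'pics/side4.png',(280,180,440,300),5)
E
python3 plan.py 629.6 -23.9 200 173.2
```

```text
shift [  0.3 145.  -92.7] turn rad 0.0 | pos [ 612.7 -167.9  107.3] rot [ 3.141 -0.     3.023] q [ 0.16  0.68  0.02  1.67 -0.01  0.79  1.64] t 8.7167 F [-0.6  0.7 -2.5] w 0.0212
```

View pics/side4.png

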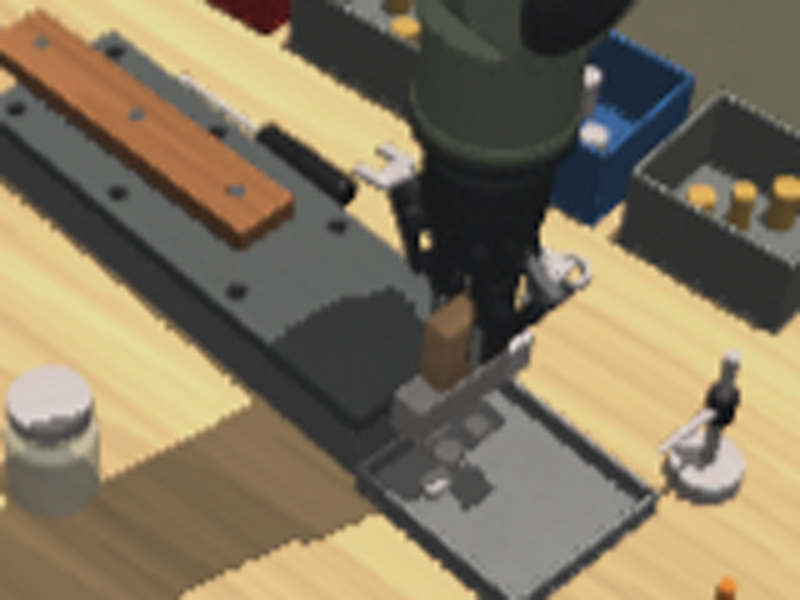

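move_arm(moves="0 0 -20 0; 0 0 -50 0; 0 5 -85 0; 0 25 -105 0; 0 55 -115 0; 0 90 -120 0; 0 125 -120 0; 0 160 -120 0; 0 190 -120 0; 0 205 -120 0")

```text
clock: 9.55
position: [0.6369, 0.0409, 0.2273]
tool_rot: [3.14, -0.0, 3.028]
force: [-0.4, 1.8, -2.9]
grip_width: 0.0214
```

```bash
python3 plan.py 399.5 312.1 200 193.8
python3 - <<'E'
from h import *
from geo import cloud
np.set_printoptions(precision=1,suppress=True)
p=grab('wrist');save(p,'pics/w5.png')
p=grab('top');save(p,'pics/top5.png',(290,170,450,290),5)
E
```

```text
shift [266.7 242.4  27.9] turn rad -0.355 | pos [636.9  40.9 227.3] rot [ 3.14  -0.     3.028] q [-0.16  0.55  0.    1.57 -0.    1.03  1.3 ] t 9.55 F [-0.4  1.8 -2.9] w 0.0214
```

View pics/top5.png

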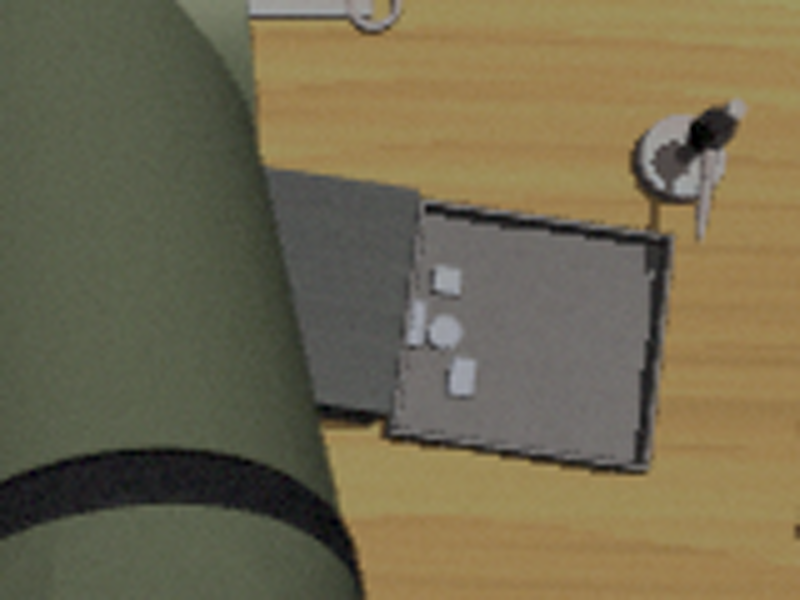

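move_arm(moves="29 27 0 -0.04; 58 54 0 -0.09; 87 80 0 -0.14; 116 106 3 -0.19; 145 132 6 -0.24; 174 158 10 -0.28; 203 184 15 -0.32; 232 208 20 -0.355; 255 226 25 -0.355; 265 235 28 -0.355")

```text
clock: 10.48
position: [0.3989, 0.3022, 0.1991]
tool_rot: [3.141, -0.001, -2.902]
force: [1.3, 0.1, -2.3]
grip_width: 0.0212
```

```bash
python3 - <<'E'
from h import *
from geo import cloud
np.set_printoptions(precision=1,suppress=True)
p=grab('top');P=cloud(p)*1000
for u,v in((374,234.5),(373,235),(373,232),(379,236),(382,245),(379,226)): print((u,v),P[int(v),u])
tip=(430.4,218);print('tip',atz(p,tip,.072)*1000)
for v in range(200,224,2): print(v,P[v,427:433,2])
E
python3 plan.py 399.5 312.1 150 193.8; python3 plan.py 399.5 312.1 47 193.8
```

```text
(374, 234.5) [ 612.1 -158.6   12.3]
(373, 235) [ 609.2 -155.9   12.6]
(373, 232) [ 617.  -155.4   15.2]
(379, 236) [ 607.  -172.1   12.7]
(382, 245) [ 583.1 -180.8    9.5]
(379, 226) [ 634.5 -172.    12.2]
tip [ 648.3 -295.3   72. ]
200 [36.9 46.4 63.4 63.6 69.9 73.1]
202 [24.9 19.1 19.8 71.2 73.9 72.8]
204 [19.1 21.2 22.3 77.2 77.7 77.6]
206 [16.5 14.6 19.1 72.1 72.6 76.7]
208 [20.3 16.5 18.1 79.2 77.2 71.1]
210 [ 8.4  1.9 -1.7 73.6 78.9 -0.1]
212 [ 1.9 -1.  75.4 74.1 77.  -3.4]
214 [ 5.9  4.1 72.4 75.5 73.5 -3.6]
216 [ 3.6  1.9  1.7 71.7 -1.8  1. ]
218 [-0.3  2.1  0.7 -3.9 -2.1  2.7]
220 [-4.9 -1.3  1.  -2.9 -2.4 -0.5]
222 [-2.5  1.  -0.4 -0.8  4.1  0.6]
shift [-3.3  8.5 48.8] turn rad -0.0 | pos [398.3 303.1 198.8] rot [ 3.141e+00 -1.000e-03 -2.901e+00] q [-0.63  0.37 -0.17  1.95  0.08  0.83  0.96] t 10.5333 F [-2.9  3.8 -4.4] w 0.0209
shift [ -3.4   8.4 151.8] turn rad -0.0 | pos [398.3 303.1 198.8] rot [ 3.141e+00 -1.000e-03 -2.901e+00] q [-0.63  0.37 -0.17  1.95  0.08  0.83  0.96] t 10.5333 F [-2.9  3.8 -4.4] w 0.0209
```

move_arm(moves="-1 3 20 0; -2 6 45 0; -2 7 70 0; -2 7 95 0; -2 7 115 0; -2 7 130 0; -2 7 141 0; -2 7 147 0; -2 7 150 0; -2 7 150 0")

```text
clock: 11.37
position: [0.4022, 0.3071, 0.0493]
tool_rot: [-3.141, 0.0, -2.906]
force: [-0.7, -0.9, -2.8]
grip_width: 0.0211
```

```bash
python3 plan.py 399.5 312.1 46.5 193.8
```

```text
shift [1.5 5.5 2.8] turn rad -0.005 | pos [402.2 307.1  49.3] rot [-3.141  0.    -2.906] q [-0.67  0.62 -0.13  2.04  0.16  0.49  0.89] t 11.3667 F [-0.7 -0.9 -2.8] w 0.0211
```

Touch down gently, then release.

move_arm(moves="0 0 1 0; 0 0 1.7 0; 0 0 2.3 0; 0 0 2.6 0; 0 0 2.8 0; 0 0 2.8 0; 0 0 2.8 0; 0 0 2.8 0; 0 0 2.8 0; 0 0 2.8 0")

```text
clock: 12.2
position: [0.402, 0.3073, 0.0465]
tool_rot: [3.142, 0.0, -2.905]
force: [-0.3, -0.8, -0.6]
grip_width: 0.0212
```

move_arm(moves="0 0 0 0; 0 0 0 0; 0 0 0 0; 0 0 0 0; 0 0 0 0; 0 0 0 0; 0 0 0 0; 0 0 0 0; 0 0 0 0; 0 0 0 0", grip=1)

```text
clock: 13.03
position: [0.402, 0.3073, 0.0465]
tool_rot: [-3.142, -0.0, -2.905]
force: [-0.2, 0.7, -0.6]
grip_width: 0.0852
```

move_arm(moves="0 0 -15 0; 0 0 -40 0; 0 0 -70 0; 0 0 -100 0; 0 0 -130 0; 0 0 -150 0; 0 0 -160 0; 0 0 -160 0; 0 0 -160 0; 0 0 -160 0")

```text
clock: 13.87
position: [0.4016, 0.307, 0.2053]
tool_rot: [-3.141, -0.001, -2.905]
force: [-0.1, -0.1, -0.7]
grip_width: 0.0855
```

```bash
python3 - <<'E'
from h import *
from geo import cloud,rect
p=grab('wrist');P=cloud(p);print(rect(P,.075,.1,(.33,.25),(.45,.37)))
p=grab('top');P=cloud(p);print(rect(P,.074,.095,(.57,0),(.75,.3)))
E
python3 plan.py 650 135 200 84.8;python3 plan.py 650 135 200 264.8
```

```text
(2437, np.float64(0.08621541084334827), ((403.5050354003906, 306.9231872558594), (61.8946418762207, 22.129690170288086), 13.009268760681152), array([[370.8612, 310.7375],
       [375.8428, 289.1758],
       [436.1488, 303.1089],
       [431.1673, 324.6706]], dtype=float32))
(1969, np.float64(0.07972528237392695), ((649.2391357421875, 139.20919799804688), (259.9237365722656, 51.17011260986328), 84.87287139892578), array([[612.1423,  12.0538],
       [663.1077,   7.4809],
       [686.3359, 266.3646],
       [635.3706, 270.9375]], dtype=float32))
shift [-201.3 -225.4    5.1] turn rad 1.898 | pos [401.5 307.  205.3] rot [-3.141e+00 -2.000e-03 -2.905e+00] q [-0.63  0.37 -0.18  1.93  0.08  0.85  0.96] t 13.9667 F [ 0.4 -0.1 -0.6] w 0.0853
shift [-201.3 -225.4    5.1] turn rad -1.244 | pos [401.5 307.  205.3] rot [-3.141e+00 -2.000e-03 -2.905e+00] q [-0.63  0.37 -0.18  1.93  0.08  0.85  0.96] t 13.9667 F [ 0.4 -0.1 -0.6] w 0.0853
```

```bash
python3 plan.py 655.6 208.8 160 84.8
```

```text
shift [-224.1 -154.9   45. ] turn rad 1.898 | pos [401.5 307.  205.3] rot [-3.141e+00 -2.000e-03 -2.905e+00] q [-0.63  0.37 -0.18  1.93  0.08  0.85  0.96] t 13.9667 F [ 0.4 -0.1 -0.6] w 0.0853
```

move_arm(moves="-24 -17 0 0.1; -48 -34 0 0.2; -72 -51 0 0.3; -96 -68 0 0.4; -120 -85 5 0.5; -144 -102 10 0.6; -168 -118 15 0.7; -190 -134 20 0.8; -210 -147 30 0.9; -222 -153 40 1.0")

```text
clock: 14.8
position: [0.6556, 0.2083, 0.1648]
tool_rot: [-3.14, 0.001, 2.371]
force: [0.1, 1.5, 0.1]
grip_width: 0.0851
```

```bash
python3 plan.py 655.6 208.8 160 84.8
```

```text
shift [0.4 0.4 4.8] turn rad 0.891 | pos [655.6 208.3 164.8] rot [-3.140e+00  1.000e-03  2.371e+00] q [-0.47  0.69  0.12  1.48 -0.09  0.97  0.48] t 14.8 F [0.1 1.5 0.1] w 0.0851
```

move_arm(moves="0 0 0 0.1; 0 0 0 0.2; 0 0 0 0.3; 0 0 0 0.4; 0 0 0 0.5; 0 0 0 0.6; 0 0 0 0.7; 0 0 0 0.8; 0 0 0 0.89; 0 0 0 0.89")

```text
clock: 15.63
position: [0.6531, 0.2106, 0.1652]
tool_rot: [-3.14, 0.001, 1.483]
force: [-0.7, -0.3, 0.8]
grip_width: 0.0855
```

```bash
python3 - <<'E'
from h import *
from geo import cloud,rect
p=grab('wrist');save(p,'pics/w6.png');P=cloud(p);print(p['eye'],p['attitude']);print(rect(P,.074,.095,(.57,0),(.75,.32)))
for r in bot.pinpoint(p,'pointer_tip'): print(r,atz(p,r['at'],.072))
E
python3 plan.py 655.6 208.8 65 84.8
```

```text
[0.6602 0.2811 0.3082] [-0.2864  0.0012 -0.0879]
(18738, np.float64(0.08046555650238885), ((653.2010498046875, 172.88558959960938), (196.1438446044922, 50.69194030761719), 84.8758316040039), array([[619.1971,  77.4694],
       [669.6865,  72.9418],
       [687.205 , 268.3018],
       [636.7156, 272.8293]], dtype=float32))
shift [ -1.4   2.5 100.6] turn rad 0.011 | pos [653.3 210.5 165.6] rot [-3.141e+00  1.000e-03  1.491e+00] q [-0.61  0.72  0.35  1.49 -0.27  0.98 -0.27] t 15.7333 F [-0.2  0.2 -0.6] w 0.0854
```

View pics/w6.png

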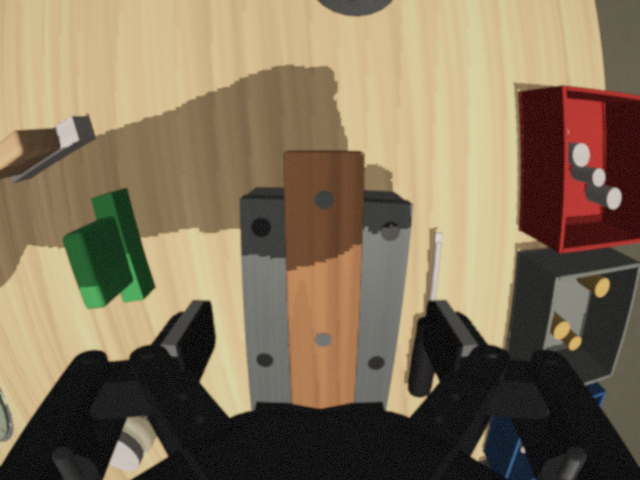

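move_arm(moves="-1 2 15 0.01; -1.4 2.7 35 0.01; -1.4 2.7 55 0.01; -1.4 2.7 72 0.01; -1.4 2.7 85 0.01; -1.4 2.7 94 0.01; -1.4 2.7 100 0.01; -1.4 2.7 103 0.01; -1.4 2.7 104.5 0.01; -1.4 2.7 104.5 0.01")

```text
clock: 16.57
position: [0.6565, 0.2089, 0.0623]
tool_rot: [3.141, -0.0, 1.478]
force: [-0.4, 0.1, 0.8]
grip_width: 0.0853
```

move_arm(moves="0 0 0 0; 0 0 0 0; 0 0 0 0; 0 0 0 0; 0 0 0 0; 0 0 0 0; 0 0 0 0; 0 0 0 0; 0 0 0 0; 0 0 0 0", grip=0, grip_force=60)

```text
clock: 17.4
position: [0.6566, 0.209, 0.0628]
tool_rot: [3.141, -0.001, 1.478]
force: [-1.5, -0.0, 5.5]
grip_width: 0.0489
```

```bash
python3 plan.py 655.6 208.8 61 84.8
python3 - <<'E'
from h import *
from geo import cloud,rect
for n in('wrist','top'):
  p=grab(n);P=cloud(p);print(rect(P,.074,.09,(.57,.0),(.75,.1 if n=='top' else .32)))
  if n=='wrist': m=(P[...,1]>.23)&(P[...,1]<.26)&(P[...,2]>.074)&(P[...,2]<.09)&(P[...,0]>.6)&(P[...,0]<.7);print('slat rear z',np.median(P[m][:,2]))
  else:save(p,'pics/top7.png')
E
```

```text
shift [-0.3 -0.9  1.8] turn rad -0.002 | pos [656.6 209.   62.8] rot [ 3.141e+00 -1.000e-03  1.478e+00] q [-0.58  0.84  0.3   1.54 -0.31  0.81 -0.24] t 17.4 F [-1.5 -0.   5.5] w 0.0489
(33381, np.float64(0.08051978746069977), ((658.094970703125, 218.2259979248047), (104.82262420654297, 76.13862609863281), 84.83861541748047), array([[615.465 , 169.452 ],
       [691.295 , 162.6024],
       [700.7249, 267.    ],
       [624.895 , 273.8496]], dtype=float32))
slat rear z 0.0805392540996542
(689, np.float64(0.07981233091029938), ((641.7070922851562, 55.16169357299805), (91.3829345703125, 50.9194450378418), 84.96249389648438), array([[612.3336,  11.8823],
       [663.0564,   7.4112],
       [671.0806,  98.4411],
       [620.3578, 102.9122]], dtype=float32))
```

```bash
python3 plan.py 623.6 -75.7 62.8 83.16
```

```text
shift [-2.866e+02 -6.400e+00 -2.000e-01] turn rad 0.026 | pos [656.6 209.   62.8] rot [ 3.141 -0.     1.478] q [-0.58  0.84  0.3   1.54 -0.31  0.81 -0.24] t 17.5 F [ 0.1 -0.2  6.4] w 0.0487
```

move_arm(moves="-6 0 0 0; -18 0 0 0.003; -33 -0.7 0 0.006; -49 -1.1 0 0.009; -65 -1.5 0 0.012; -81 -1.8 0 0.015; -97 -2.2 0 0.018; -113 -2.5 0 0.021; -129 -2.9 0 0.024; -145 -3.2 0 0.026")

```text
clock: 18.33
position: [0.64, 0.0648, 0.0628]
tool_rot: [3.14, -0.001, 1.452]
force: [-0.1, 4.9, 5.5]
grip_width: 0.0485
```

```bash
python3 plan.py 623.6 -75.7 62.8 83.16
```

```text
shift [-141.5    0.3   -0.2] turn rad 0.001 | pos [640.   64.8  62.8] rot [ 3.140e+00 -1.000e-03  1.452e+00] q [-0.38  0.78  0.29  1.68 -0.31  0.73 -0.06] t 18.3333 F [-0.1  4.9  5.5] w 0.0485
```

move_arm(moves="-16 0 0 0; -32 0 0 0; -48 0 0 0; -64 0 0 0; -80 0 0 0; -96 0 0 0; -112 0 0 0; -126 0 0 0; -136 0 0 0; -140 0 0 0")

```text
clock: 19.17
position: [0.6231, -0.0757, 0.0628]
tool_rot: [3.14, -0.0, 1.45]
force: [0.2, 4.3, 8.0]
grip_width: 0.0486
```

```bash
cat > end.py <<'E'
from h import *
from geo import cloud,rect
import sys
b=np.array([.1192,.9929]);a=np.array([.9929,-.1192]);E=np.array([.6155,-.1425])
for n in('top','side'):
  p=grab(n);P=cloud(p);save(p,f'pics/{n}{sys.argv[1]}.png',(340,170,500,290) if n=='top' else (310,220,470,340),5)
  for k in('slat_end','pointer_tip'):
    for r in bot.pinpoint(p,k)[:3]:
      w=atz(p,r['at'],.07 if k=='slat_end' else .072);print(n,k,round(r['conf'],2),np.round(r['at'],1),np.round(w*1000,1),'blk',np.round([(w[:2]-E)@a*1000,(w[:2]-E)@b*1000],1))
  B=np.stack([(P[...,:2]-E)@a,(P[...,:2]-E)@b,P[...,2]],-1)*1000
  m=(B[...,2]>72)&(B[...,2]<90)&(abs(B[...,0])<32)&(B[...,1]<20)&(B[...,1]>-200)
  q=B[m];print('slat',len(q),'minmax',q.min(0),q.max(0), 'z',np.median(q[:,2]),cv2.minAreaRect(q[:,:2].astype(np.float32)))
  m=(B[...,2]>62)&(B[...,2]<84)&(B[...,0]>35)&(B[...,0]<100)&(B[...,1]<-120)&(B[...,1]>-190)
  q=B[m];q=q[np.argsort(q[:,0])];print('rod',len(q),np.round(q[:12],1).tolist(),'yfit',np.polyfit(q[:,0],q[:,1],1))
E
python3 end.py 8; python3 plan.py 621.8 -90.6 62.8 83.16
```

```text
top slat_end 0.56 [422.9 235.6] [ 602. -276.   70.] blk [   2.5 -134.1]
top slat_end 0.2 [512.  280.9] [ 492.2 -501.8   70. ] blk [ -79.6 -371.4]
top pointer_tip 0.89 [462.5 273.5] [ 507.3 -375.3   72. ] blk [ -79.7 -244. ]
top pointer_tip 0.68 [429.5 218.5] [ 646.9 -293.    72. ] blk [  49.1 -145.6]
slat 718 minmax [ -25.9178 -133.2892   72.4714] [ 24.9255 -38.4044  85.9482] z 80.27304209404873 ((-0.6734886169433594, -85.97047424316406), (50.63062286376953, 94.97692108154297), 0.4446483254432678)
rod 46 [[53.6, -146.9, 70.5], [55.6, -145.9, 73.1], [57.5, -142.8, 74.4], [57.8, -145.2, 74.8], [60.3, -142.6, 73.8], [60.7, -145.2, 73.8], [60.7, -147.4, 75.4], [62.2, -141.7, 76.6], [62.8, -144.4, 75.9], [63.5, -147.3, 74.7], [65.2, -141.7, 75.2], [65.8, -146.7, 75.7]] yfit [   0.0075 -145.3639]
side slat_end 0.95 [396.7 280.2] [ 590.2 -278.7   70. ] blk [  -8.9 -138.2]
side pointer_tip 0.88 [404.  313.7] [ 505.3 -365.4   72. ] blk [ -82.8 -234.4]
side pointer_tip 0.56 [410.5 268.2] [ 654.6 -283.3   72. ] blk [  55.6 -135.2]
side pointer_tip 0.22 [365.7 248.6] [ 625.7 -132.4   72. ] blk [ 8.9 11.2]
slat 680 minmax [ -30.1084 -130.2687   72.3564] [28.058  19.6439 89.1848] z 80.25053677532091 ((-1.0875320434570312, -55.284637451171875), (57.494380950927734, 150.11131286621094), 1.1217658519744873)
rod 33 [[50.4, -141.6, 73.5], [57.8, -139.6, 70.5], [58.1, -142.8, 73.2], [58.9, -141.5, 76.1], [63.5, -141.3, 77.1], [63.6, -137.8, 73.8], [63.8, -141.9, 72.6], [67.5, -143.1, 70.7], [68.2, -141.1, 77.9], [68.5, -141.6, 73.4], [71.1, -142.7, 77.0], [73.3, -142.1, 69.9]] yfit [  -0.0655 -137.2502]
shift [-15.1   0.4  -0. ] turn rad -0.001 | pos [623.2 -75.6  62.8] rot [3.140e+00 1.000e-03 1.451e+00] q [-0.15  0.76  0.27  1.72 -0.29  0.7   0.15] t 19.4667 F [-1.1 -4.   7.3] w 0.0487
```

move_arm(moves="-2 0 0 0; -4 0 0 0; -6 0 0 0; -8 0 0 0; -9.5 0 0 0; -10.5 0 0 0; -11 0 0 0; -11 0 0 0; -11 0 0 0; -11 0 0 0")

```text
clock: 20.3
position: [0.6222, -0.0846, 0.0628]
tool_rot: [3.14, -0.001, 1.452]
force: [0.3, 4.4, 7.3]
grip_width: 0.0487
```

```bash
python3 end.py 9; python3 plan.py 621.8 -90.6 62.8 83.16
python3 - <<'E'
import cv2,numpy as np
a=cv2.imread('pics/top9.png');b=cv2.imread('pics/side9.png')
cv2.imwrite('pics/c9.png',np.hstack([cv2.resize(a[100:500,150:550],(400,400)),cv2.resize(b[50:450,250:650],(400,400))]))
E
```

```text
top slat_end 0.97 [426.2 237. ] [ 598.6 -284.4   70. ] blk [   0.2 -142.9]
top pointer_tip 0.86 [464.5 273.9] [ 506.4 -380.4   72. ] blk [ -80.  -249.2]
top pointer_tip 0.6 [429.6 220.2] [ 642.5 -293.2   72. ] blk [  44.7 -146.4]
slat 691 minmax [ -25.6893 -141.8288   72.0246] [ 25.3544 -51.0444  86.68  ] z 80.18305341008092 ((-0.39459228515625, -96.33180236816406), (90.78216552734375, 50.848873138427734), 89.27326202392578)
rod 48 [[52.4, -145.6, 75.4], [55.6, -145.9, 73.2], [57.7, -145.1, 75.4], [57.9, -143.2, 72.8], [61.5, -143.8, 69.1], [61.7, -148.4, 71.4], [61.9, -143.5, 79.4], [61.9, -146.5, 68.7], [62.6, -146.4, 78.0], [63.4, -142.9, 71.8], [65.5, -142.0, 74.0], [65.6, -146.5, 76.8]] yfit [   0.0055 -145.261 ]
side slat_end 0.88 [399.8 280.1] [ 596.7 -285.3   70. ] blk [  -1.6 -144.1]
side pointer_tip 0.77 [404.5 311.6] [ 512.1 -362.3   72. ] blk [ -76.5 -230.5]
side pointer_tip 0.52 [409.1 268.2] [ 651.7 -280.2   72. ] blk [  52.4 -132.4]
slat 717 minmax [ -29.2975 -139.9447   72.0717] [27.2949 19.7912 88.3794] z 80.03295924322006 ((-0.9366607666015625, -59.97462463378906), (56.56147003173828, 159.74151611328125), 0.29256656765937805)
rod 33 [[51.0, -141.2, 72.6], [54.8, -141.4, 74.6], [57.2, -143.4, 74.5], [60.5, -140.5, 74.0], [61.8, -143.2, 75.3], [63.3, -141.5, 77.4], [63.9, -137.7, 73.4], [65.2, -144.5, 73.9], [65.6, -143.4, 77.3], [67.7, -141.3, 78.5], [71.4, -143.3, 72.6], [72.0, -142.1, 75.8]] yfit [   0.0015 -141.8719]
shift [-6.   0.3 -0. ] turn rad 0.001 | pos [622.2 -84.6  62.8] rot [ 3.140e+00 -1.000e-03  1.452e+00] q [-0.14  0.76  0.27  1.72 -0.29  0.7   0.17] t 20.6 F [0.2 3.1 7.7] w 0.0485
```

View pics/c9.png

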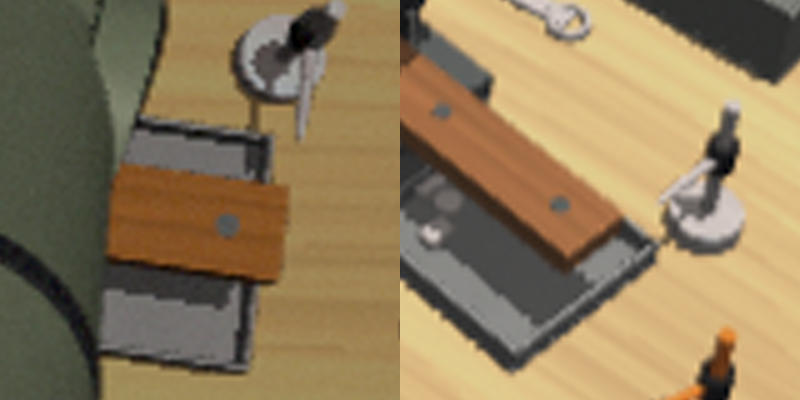

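```bash
cat > fine.py <<'E'
from h import *
from geo import cloud
b=np.array([.1192,.9929]);a=np.array([.9929,-.1192]);E=np.array([.6155,-.1425])
def B(w): return np.round([(w[:2]-E)@a*1000,(w[:2]-E)@b*1000],1)
for n in('top','side'):
  ims=[];p=grab(n)
  hsv=cv2.cvtColor(p['frame'],cv2.COLOR_RGB2HSV).astype(float);P=cloud(p)
  S=hsv[...,1]
  print(n)
  # rod: low-saturation pixels with z map ~72, weighted centroid per station along block x
  if n=='top':
    for v in range(210,221): 
      print(v,S[v,424:437].astype(int),end=' ')
      w=np.clip(100-S[v,426:435],0,None)
      if w.sum()>60: u=(w*np.arange(426,435)).sum()/w.sum();print(round(u,2),B(atz(p,(u,v),.072)),end='')
      print()
    for v in range(230,246,2):
      g=p['frame'][v,415:440].astype(float);r=g[:,0]/g[:,2]; d=np.abs(np.diff(g[:,1]))
      k=d[6:19].argmax()+6;u=415+(d[k-1:k+2]*np.arange(k-1,k+2)).sum()/d[k-1:k+2].sum()+.5
      print(v,round(u,2),B(atz(p,(u,v),.08)))
  else:
    m=(P[...,2]>.064)&(P[...,2]<.082);xy=(P[...,:2]-E)
    m&=((xy@a)>.045)&((xy@a)<.09)&((xy@b)<-.12)&((xy@b)>-.17)
    vs,us=np.where(m);c=np.array([atz(p,(u,v),.072)[:2]-E for u,v in zip(us,vs)])*1000
    print('rod px',len(us),[np.round([x@a,x@b],1).tolist() for x in c][:40],'mean y',np.mean(c@b))
    m=(P[...,2]>.074)&(P[...,2]<.088)&(abs(xy@a)<.022)&((xy@b)<-.1)&((xy@b)>-.17)
    vs,us=np.where(m);c=np.array([atz(p,(u,v),.08)[:2]-E for u,v in zip(us,vs)])*1000
    print('end sorted',np.sort(c@b)[:15].round(1))
E
python3 fine.py
```

```text
top
210 [112  89  98 113 104  76  21  25 112 124 121 128 126] 430.24 [  71.7 -145.1]
211 [128 126 125 120 122  54  24  25 118 128 121 123 125] 430.15 [  69.1 -145.2]
212 [121 122 119 124 119  47  21  40 125 120 123 120 125] 430.04 [  66.4 -145.2]
213 [121 122 116 121 117  52  17  60 121 120 120 121 125] 429.95 [  63.7 -145.2]
214 [118 116 118 125 111  64  19  75 115 120 123 120 123] 429.92 [  61.1 -145.5]
215 [121 115 115 119 118  60  15 110 117 117 120 116 118] 429.68 [  58.4 -145.1]
216 [121 123 120 120 122  65  21 119 120 121 116 116 120] 429.69 [  55.8 -145.4]
217 [ 33 110 122 123 119  87  59 123 128 125 123 121 127] 
218 [ 44 124 124 124 123 114  99 123 128 119 121 120 116] 
219 [ 35 122 130 127 128 122 127 123 122 122 124 119 124] 
220 [ 48 119 122 125 123 129 126 123 125 123 127 119 128] 
230 427.25 [  16.6 -141.2]
232 427.2 [  11.5 -141.6]
234 427.32 [   6.4 -142.5]
236 426.69 [   1.  -141.4]
238 426.26 [  -4.3 -140.9]
240 426.34 [  -9.4 -141.7]
242 426.14 [ -14.6 -141.7]
244 425.55 [ -19.9 -140.8]
side
rod px 21 [[93.1, -140.5], [83.1, -137.1], [85.5, -139.1], [87.8, -141.1], [77.8, -137.7], [80.1, -139.7], [82.4, -141.8], [84.8, -143.8], [72.5, -138.4], [74.8, -140.4], [77.1, -142.4], [64.9, -137.0], [67.2, -139.0], [69.5, -141.0], [71.8, -143.0], [61.9, -139.6], [64.2, -141.6], [66.5, -143.6], [56.7, -140.3], [59.0, -142.3], [51.4, -140.9]] mean y -140.49213872168926
end sorted [-139.6 -139.1 -139.  -138.3 -137.7 -137.2 -137.1 -136.5 -136.5 -136.4
 -135.8 -135.8 -135.2 -135.1 -134.6]
```

move_arm(moves="-0.5 0 0 0; -1 0 0 0; -1.5 0 0 0; -2 0 0 0; -2.5 0 0 0; -3 0 0 0; -3 0 0 0; -3 0 0 0; -3 0 0 0; -3 0 0 0")

```text
clock: 21.53
position: [0.6219, -0.0875, 0.0628]
tool_rot: [3.14, -0.001, 1.452]
force: [0.1, 3.8, 7.7]
grip_width: 0.0486
```

```bash
python3 fine.py | sed -n '2,8p;12,30p'; python3 plan.py 621.8 -90.6 62.8 83.16
python3 - <<'E'
from h import *
p=grab('side');save(p,'pics/side10.png',(375,235,435,280),13)
# model overlay: where would slat top end edge fall for level at rod line, side cam
E
```

```text
210 [ 89  83  79 108 114  76  26  24 113 121 124 120 127] 429.84 [  71.6 -144.1]
211 [124 126 124 123 122  57  23  20 117 125 124 123 121] 430.18 [  69.1 -145.3]
212 [123 121 121 121 120  55  25  42 123 125 124 122 121] 430.07 [  66.4 -145.3]
213 [123 121 118 119 118  46  15  63 120 119 122 118 121] 429.9 [  63.7 -145.1]
214 [117 117 116 119 117  62  18  72 123 124 118 116 123] 429.93 [  61.1 -145.5]
215 [115 115 119 116 118  61  13 112 116 118 119 119 120] 429.69 [  58.4 -145.1]
216 [117 128 123 120 117  65  21 118 119 123 120 121 120] 429.69 [  55.8 -145.4]
220 [ 43 125 122 126 130 126 123 127 119 127 126 127 125] 
230 428.24 [  17.  -143.7]
232 428.2 [  11.8 -144.1]
234 428.05 [   6.6 -144.3]
236 427.63 [   1.4 -143.8]
238 427.76 [  -3.7 -144.7]
240 427.03 [  -9.1 -143.4]
242 427.3 [ -14.1 -144.6]
244 427.12 [ -19.3 -144.8]
side
rod px 22 [[90.8, -138.5], [83.1, -137.1], [85.5, -139.1], [87.8, -141.1], [90.1, -143.1], [77.8, -137.7], [80.1, -139.7], [82.4, -141.8], [84.8, -143.8], [72.5, -138.4], [74.8, -140.4], [77.1, -142.4], [64.9, -137.0], [67.2, -139.0], [69.5, -141.0], [71.8, -143.0], [61.9, -139.6], [64.2, -141.6], [66.5, -143.6], [56.7, -140.3], [59.0, -142.3], [51.4, -140.9]] mean y -140.52080953935433
end sorted [-144.9 -143.7 -141.7 -141.6 -141.1 -141.  -140.9 -140.4 -140.3 -139.8
 -139.7 -139.1 -139.  -139.  -138.5]
shift [-3.2  0.3 -0. ] turn rad 0.001 | pos [621.9 -87.4  62.8] rot [ 3.140e+00 -1.000e-03  1.452e+00] q [-0.13  0.76  0.27  1.72 -0.29  0.7   0.17] t 21.6333 F [0.9 4.7 7.6] w 0.0484
```

View pics/side10.png

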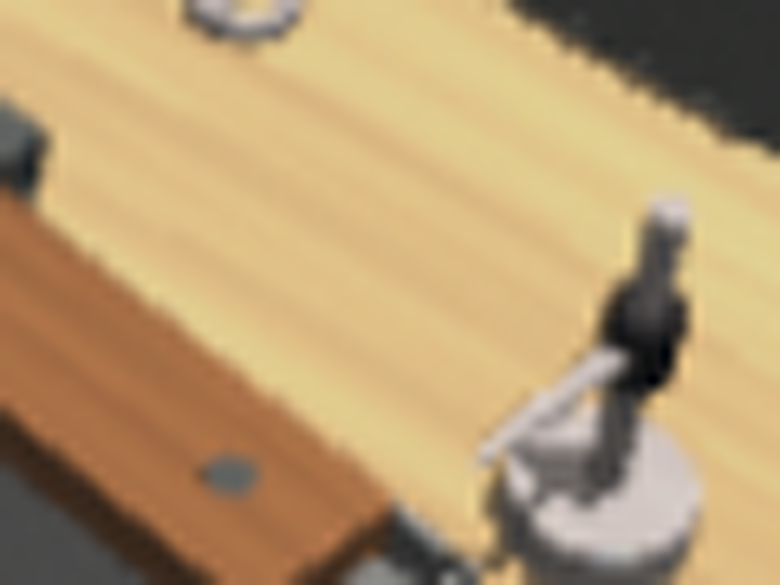

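Run:
```python
from h import *
p=grab('side');b=np.array([.1192,.9929]);a=np.array([.9929,-.1192]);E=np.array([.6155,-.1425])
for q,z in(((482,458),.072),((545,408),.072),((612,360),.072),((393,500),.08),((345,542),.08),((310,572),.08)):
  w=atz(p,(375+q[0]/13-.5,235+q[1]/13-.5),z);print(q,np.round([(w[:2]-E)@a*1000,(w[:2]-E)@b*1000],1))
```

```text
(482, 458) [  53.5 -141.3]
(545, 408) [  76.1 -140.9]
(612, 360) [  99.3 -141.5]
(393, 500) [  22.9 -139.8]
(345, 542) [   5.4 -141. ]
(310, 572) [  -7.1 -141.6]
```

move_arm(moves="-0.2 0 0 0; -0.4 0 0 0; -0.6 0 0 0; -0.8 0 0 0; -0.8 0 0 0; -0.8 0 0 0; -0.8 0 0 0; -0.8 0 0 0; -0.8 0 0 0; -0.8 0 0 0")

```text
clock: 22.57
position: [0.6218, -0.0882, 0.0628]
tool_rot: [3.14, -0.001, 1.452]
force: [1.0, 5.6, 7.1]
grip_width: 0.0485
```

```bash
python3 fine.py | sed -n '3,8p;13,20p'; python3 plan.py 621.8 -90.6 62.8 83.16
python3 - <<'E'
from h import *
from geo import cloud
np.set_printoptions(precision=1,suppress=True)
p=grab('side');save(p,'pics/side11.png');P=cloud(p);b=np.array([.1192,.9929]);a=np.array([.9929,-.1192]);xy=P[...,:2]-[.6155,-.1425]
for y in(-.13,-.1,-.07,-.04,-.01,.02):
  m=(abs(xy@a)<.02)&(abs(xy@b-y)<.012)&(P[...,2]>.074)&(P[...,2]<.09);print(y,m.sum(),np.median(P[m][:,2])*1000)
E
```

```text
211 [121 128 126 125 126  59  22  22 117 122 122 126 127] 430.19 [  69.1 -145.3]
212 [124 122 121 121 122  50  23  40 123 120 126 123 122] 430.05 [  66.4 -145.2]
213 [116 121 123 120 118  45  20  64 123 122 123 120 119] 429.89 [  63.7 -145.1]
214 [119 114 116 118 119  65  19  70 119 122 123 123 122] 429.97 [  61.1 -145.6]
215 [119 119 122 120 119  64  15 108 117 120 114 119 120] 429.7 [  58.4 -145.2]
216 [115 120 117 125 120  70  25 119 120 118 118 117 120] 429.71 [  55.8 -145.5]
230 428.59 [  17.1 -144.5]
232 428.15 [  11.8 -144. ]
234 428.16 [   6.7 -144.6]
236 428.04 [   1.5 -144.8]
238 427.69 [  -3.8 -144.5]
240 427.66 [  -8.9 -145. ]
242 427.35 [ -14.1 -144.8]
244 427.14 [ -19.3 -144.8]
shift [-2.4  0.3 -0. ] turn rad 0.001 | pos [621.8 -88.1  62.8] rot [ 3.140e+00 -1.000e-03  1.452e+00] q [-0.13  0.76  0.27  1.72 -0.29  0.7   0.17] t 22.6667 F [0.1 5.  7.6] w 0.0488
-0.13 86 80.36256696766675
-0.1 78 80.46394454635542
-0.07 83 80.4101981276617
-0.04 72 80.66955215291782
-0.01 75 80.55648593819397
0.02 73 80.41101394381589
```

View pics/side11.png

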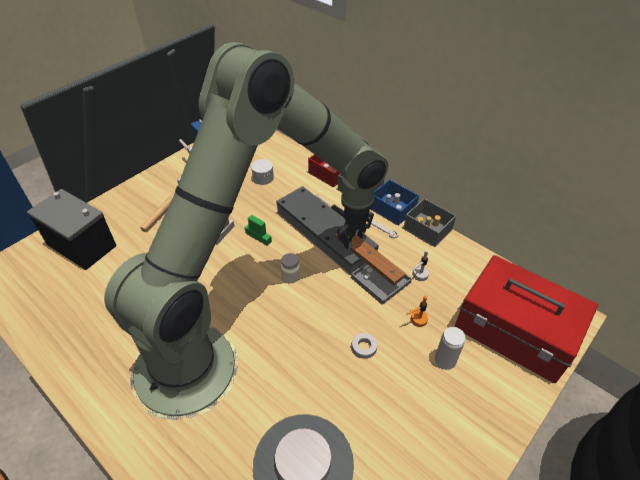

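The slat is flat at 80 mm along its length. Its end is about 0.6 mm short of the tip line in the top view and level with it in the side view. The bystanders are where they were, so I'm handing in.

```bash
python3 -c "
from workcell import bot
print(bot.job_done())"
```

```text
the job is handed in; nothing more can be done
None
```

The job is done and handed in at about 22.7 s, with the gripper still holding the slat flat on the block.

- **Wiping:** I picked up the wooden-grip scraper, not the green one, and made one pass along the block. All four chips ended up in the tray, which I checked in the top view and by depth. The slat had not moved afterwards.
- **Scraper:** It is back upright on the bench, about 5 mm from where it stood.
- **Slat:** I gripped it near the rear and slid it about 300 mm out along the block, turning it about 1.5° on the way to line it up with the block.
- **End position:** The top camera puts the slat's end about 0.6 mm short of the steel pointer's tip line. The side camera put it 0 to 0.7 mm short before a last 0.7 mm push. The two cameras disagreed by about 1 to 2 mm at first.
- **Flatness:** The slat's top measures 80.4 to 80.7 mm high along its length, so it lies flat. The gripper presses down with about 7 N, and the clamp is set to 60 N.
- **Bystanders:** None looked moved in the last side picture, but I did not measure them. The arm hid part of the scraper in that view.

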